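# Post the worn spark plug through the sprung scrap flap

### The arm

A 7-joint arm with a two-finger parallel gripper is mounted at the origin on a cart in front of the work surface, level with it; the furniture and walls round the work are solid. World frame = base frame: x ahead of the robot, y to its left, z up, the work surface at z = 0. Lengths are in m, angles in rad, forces in N, time in s.
With the tool pointing down it reaches from about 0.425 to 0.925 m from the base axis. Payload 6.8 kg.
Tool frame: the origin (TCP) lies on the centre line of the jaws, within the pads' length; the fingertips stand 17 mm ahead of it and the grasp point (between the pads) lies 2 mm behind it; z points along the fingers, x is the direction in which the jaws open and shut, and the axes are right-handed (so a half turn about z gives the same grasp; the last joint's range is limited). The gripper opens to 85 mm and grips with 20 to 120 N. Pads are 22 mm wide; open, the fingers measure 114 mm over their backs; the gripper's body (76 mm by 85 mm) begins 54 mm behind the grasp point. The pads swing forward as they close: fully open they stand 13 mm farther back than shut.
Start: joints at [-1.225, 0.477, 0.022, 1.555, -0.011, 1.109, -0.083], TCP at [0.296, 0.607, 0.248] pointing down, gripper open.
Joint ranges: [-2.96, 2.96], [-0.34, 2.1], [-1.41, 1.46], [0.24, 2.44], [-1.37, 4.51], [0.17, 1.92], [-2.96, 2.96]. Speed limits (rad/s): [2.39, 2.39, 3.14, 3.14, 3.14, 3.14, 3.14].

### API

Orientations are given as a unit quaternion [w, x, y, z].
In Python, from station import status, read_camera, camera_model, bot gives the robot as it stands.
- The arm moves only by the tool arm_command, never from a script. Its argument "series" is a list of rows, each a list of 3 entries, a list of its own where there are three numbers: the finger opening in mm, from 0 to 85.4, then the shift along the tool's x, y, z in mm, then the turn about the tool's z in rad. In form: [[gripper, [dx, dy, dz], roll], ...]. A call has 1 to 8 rows; each row is the pose to reach, as a shift and turn from the pose commanded when the call began, along the tool's axes at that moment; what a row does not reach only later rows make up. A row lasts 1/8 s, in which the tool goes at most 62.5 mm and 10.7 degrees, less where a joint would pass 70% of its speed; a pose out of reach is approached as far as the arm can. A call with a gripper value outside its range is refused whole. The fingers move at their own pace and stop on an object; "squeeze" is the grip in N (left out, the last holds). Time passes only in rows, so rows that repeat a pose let the fingers close. It gives the time, the measured TCP pose, the force and the opening at its end, in the units of the state.
- status.get_obs(): the state, without advancing time (a new reading comes with each control period).
- read_camera(name): name is "scene" or "side" or "wrist"; returns the picture (420x560x3 uint8, blue, green, red); there is no depth.
- camera_model(name): a dict with "fov_y" (degrees; the focal length in pixels is half the picture's height over the tangent of half this angle, whatever the lens; pixels are square), "cx", "cy" (the principal point, pixels), "R" (3x3) and "t" (3): a world point X has camera coordinates R X + t. Camera axes: x right, y down, z forward; pixel columns grow to the right and rows downward; lengths in m; the calibration is good to about 2 mm. A picture is of the moment at which its call begins: read the wrist's pose just before it. camera_model takes no time and is no camera call; for the wrist camera it gives the pose at the moment of the call.
- bot.hand_in(): hands the job in, once; it reports no verdict.
The state is a dict: "t": time; "q": joint angles; "joint_vel": joint speeds; "joint_torque": joint torques, N m; "eef_pos": TCP position; "tool_rot": TCP orientation; "contact_force": force on the tool from outside, world axes, zero at the start; "torque": the same for the moment, N m; "gripper_width": opening from 0.0 (shut) to 1.0 (fully open).
Only numpy, scipy, OpenCV 4.12 (cv2) and the standard library are available. Lean on these libraries where they do the work, as an engineer would, in place of code of your own. Each camera call takes 0.05 s, during which the arm holds its last target.

### The job

Turn the parts carousel by its knob until the worn spark plug stands in the open front, clear of the dust cover, then take it out and push it down through the sprung flap of the scrap box, so that it lies inside and the flap snaps shut behind it. Leave the bolts in the carousel and do not knock over or shove aside anything else on the bench.

Things in the scene. Friction and masses are not known exactly. Their poses are not given: they have to be found in the camera images.
- carousel: Fixed grey base of a parts carousel, 230 mm across, left or right of the scrap box, yaw varies. Origin on the bench under the rotor axis, z up, own -x = open front. Clear flat dust cover 95 to 98 mm above the bench over x -23 to 132, y +-115 mm of this frame; a grey back wall at x = 128 mm carries it. Only the part in front of x = -23 mm is open to above.
- rotor (a joint): Rotor angle (rad): 0 at each start, positive counter-clockwise from above, turns freely both ways, friction 0.04 N m, no spring or detents, stays where left. Aluminium disc, radius 110 mm, top 22 mm above the bench, with six square steel pockets (24 mm inside, 26 mm deep, rims 48 mm above the bench) every 60 degrees, 85 mm from the axis. The plug starts anywhere under the cover.
- knob (a point): Middle of the round black fluted knob on the rotor's axis, fixed to the rotor and turning it: 36 mm in diameter, 34 mm high, 125 to 159 mm above the bench (above the cover); this point is 142 mm above the bench. Can be gripped from above at any yaw.
- plug (a point): Centre of the one spark plug, 61 mm long, upright in a carousel pocket; the point lies on its long axis, 30.5 mm above its lower end and 52 mm above the bench at the start (top at 83 mm). Own y axis runs along the plug, up at the start. Lower 28 mm: hexagon, 20 x 18 mm across; upper 33 mm: insulator, 14 mm in diameter, standing clear of the pocket rim: grip it there. About 50 g.
- bolt_a: Hex bolt standing on its head in a carousel pocket, 41 mm long, shank 10 mm, head 18 mm; origin under its head. Stays in the carousel.
- bolt_b: As bolt_a, in another pocket.
- scrap_box: Fixed grey sheet-steel scrap box, 170 mm (x) by 180 mm (y), 160 mm high, flat top, a blank card on its front (-x). Origin: under its centre on the bench; z up. Inner floor 6 mm above the bench. Its place and yaw vary.
- mouth (a point): Centre of the rectangular mouth in the scrap box's flat top, 160 mm above the bench: 70 mm along the box's x, 130 mm along its y. The bright steel flap that fills it is hinged at the mouth's +x edge and swings down into the box; its free edge is at -x. Axes as the box's.
- flap (a joint): Flap angle (rad): 0 shut, flush with the top; up to 1.45 swung down inside. A spring holds it shut: about 2.5 N down at 47 mm from the hinge starts it, up to 0.3 N m when wide open; the plug's weight alone does not open it. Let go, it snaps shut. With the fingertips 40 mm or more inside, they hold the flap open while the released plug drops.
- spray_can: Aerosol can, 66 mm in diameter, 205 mm high, standing between the carousel and the scrap box; origin under its centre. Bystander.
- oil_bottle: Squeeze bottle, 72 mm in diameter, 193 mm high, standing farther back between them; origin under its centre. Bystander.
- piston: Old piston, 62 mm in diameter, 60 mm high; origin under its centre. Bystander.
- tape_roll: Roll of tape, 62 mm in diameter, 19 mm high; origin under its centre. Bystander.
- spark_plug: The same spark plug as plug; this origin lies on its side, 9 mm off the axis (use plug for handling).

How it is judged:
By the outcome, as a careful person would: the job done as asked, in the order asked, and still so for the second after the job is handed in, with the robot touching nothing.
It also fails if it takes over 72 s, if anything falls off the work surface, if the arm or the gripper's body presses on something with over 40 N, if the wrist force passes 120 N, or if a joint passes its speed limit or range.

## Working session

There is one attempt and no reset: what is moved stays moved. The work goes in short steps, Python scripts to look and compute and a tool call to move; the robot and the scene stay as the last step left them, time stands still between calls to the robot, and variables do not carry over. Pictures are saved under pics/ and viewed, and the job is handed in when it is done.

Besides the shell and the picture viewer there is one more tool, called after ">>>" as name(argument=value, ...), one argument or row to a line, values as JSON. arm_command: Moves the arm, as the interface text tells. Its arguments: {"type":"object","properties":{"series":{"type":"array"},"squeeze":{"type":"number"}},"required":["series"]}

```bash
ls; mkdir -p pics; python3 - <<'E'
from station import status, read_camera, camera_model, bot
import cv2, numpy as np
print(status.get_obs())
for n in ["scene","side","wrist"]:
    m=camera_model(n); print(n,m)
    cv2.imwrite(f"pics/{n}0.png",read_camera(n))
E
```

```text
pics
{'t': 0.0, 'q': array([-1.22509765,  0.47781966,  0.02233371,  1.55641788, -0.01152392,
        1.10929493, -0.08312553]), 'joint_vel': array([ 3.72009396e-05,  2.11688087e-03,  4.70504883e-04,  4.53914039e-04,
        1.66242678e-05, -7.79880400e-04,  8.56425848e-04]), 'joint_torque': array([ 1.56475317e-04, -5.96471000e+01,  1.60806734e+00, -2.81188631e+01,
        1.25275698e-02,  9.50299582e-03,  2.82631220e-06]), 'eef_pos': array([0.29567037, 0.6061925 , 0.24732662]), 'tool_rot': array([ 5.26251116e-04,  8.48053569e-01,  5.29909732e-01, -7.37534300e-04]), 'contact_force': array([ 0.05321507, -0.42873952,  0.04415985]), 'torque': array([ 0.01304592, -0.03205825, -0.0307    ]), 'gripper_width': 1.0007411324340616}
scene {'fov_y': 43.286358667106406, 'cx': 277.9911712164384, 'cy': 214.98429119882576, 'R': array([[ 0.64793037, -0.76151066,  0.01696304],
       [-0.30716706, -0.28160197, -0.90903725],
       [ 0.69701838,  0.58378236, -0.41636946]]), 't': array([-0.36890607,  0.28160556,  1.46816034])}
side {'fov_y': 42.474813040806254, 'cx': 275.61963547485357, 'cy': 212.37449810071135, 'R': array([[ 0.50234955, -0.86464686, -0.0055442 ],
       [-0.4606809 , -0.262213  , -0.84794897],
       [ 0.73172265,  0.42852089, -0.53004887]]), 't': array([-0.27836441,  0.36791158,  1.59049598])}
wrist {'fov_y': 69.23125479385612, 'cx': 275.3885787033476, 'cy': 214.1933365153351, 'R': array([[ 0.43988869,  0.89805145, -0.00123844],
       [ 0.85779884, -0.41976289,  0.29661467],
       [ 0.26585538, -0.13153977, -0.95499644]]), 't': array([-0.67230397, -0.03685045,  0.38059926])}
```

View pics/scene0.png

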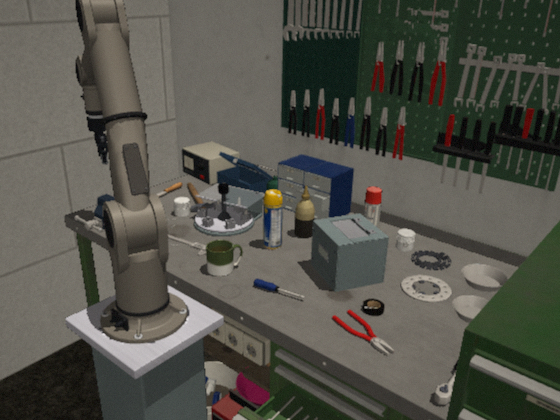

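View pics/side0.png

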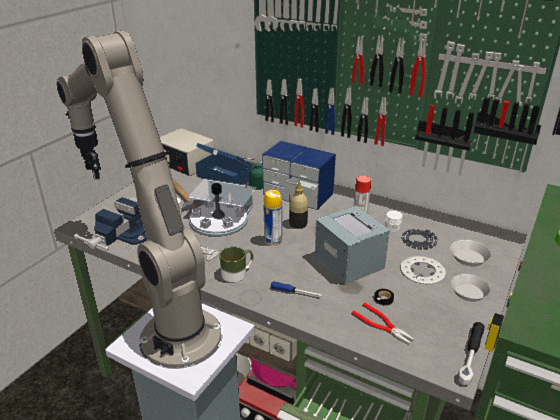

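View pics/wrist0.png

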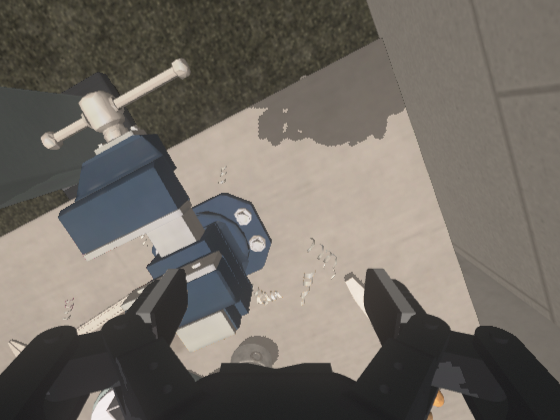

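```bash
python3 - <<'E'
import cv2
a=cv2.imread("pics/scene0.png");b=cv2.imread("pics/side0.png")
cv2.imwrite("pics/z1.png",cv2.resize(a[160:260,150:290],None,fx=5.5,fy=5.5,interpolation=cv2.INTER_CUBIC))
cv2.imwrite("pics/z2.png",cv2.resize(b[160:260,160:300],None,fx=5.5,fy=5.5,interpolation=cv2.INTER_CUBIC))
cv2.imwrite("pics/z3.png",cv2.resize(a[200:300,295:435],None,fx=5.5,fy=5.5,interpolation=cv2.INTER_CUBIC))
cv2.imwrite("pics/z4.png",cv2.resize(b[190:290,295:435],None,fx=5.5,fy=5.5,interpolation=cv2.INTER_CUBIC))
E
```

```text
(no output)
```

View pics/z1.png

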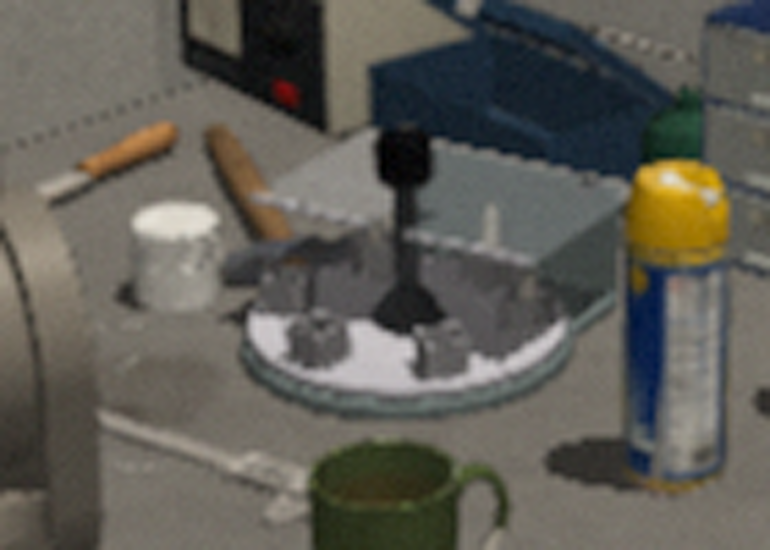

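View pics/z2.png

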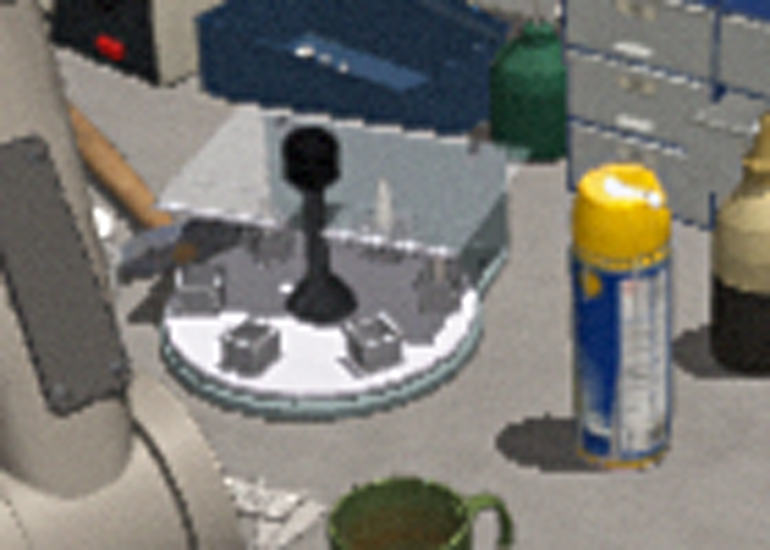

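View pics/z3.png

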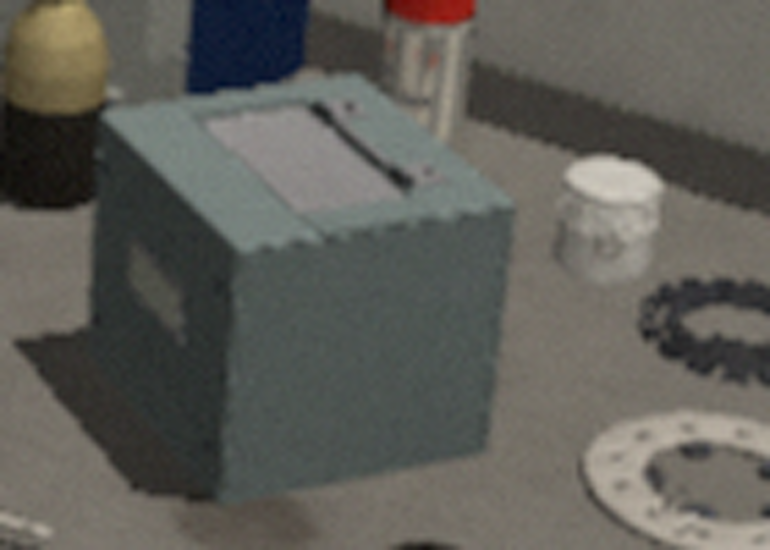

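View pics/z4.png

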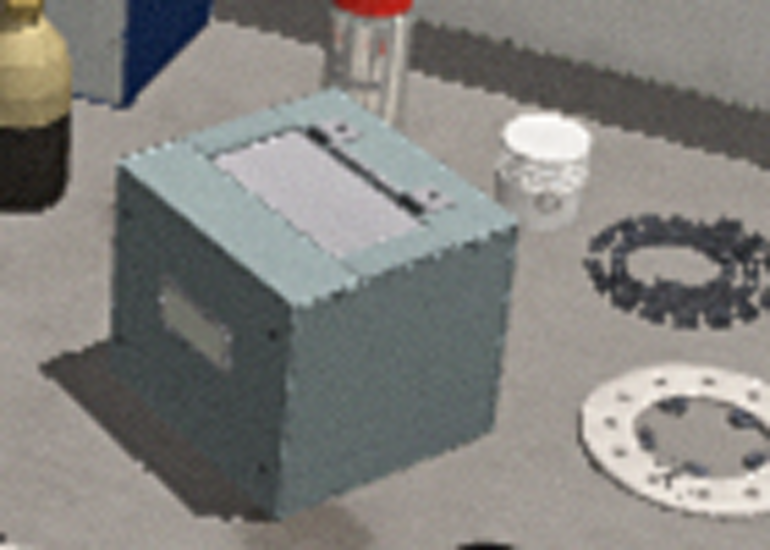

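```bash
cat > h.py <<'E'
import numpy as np, cv2, json
from scipy.optimize import least_squares
from station import status, read_camera, camera_model, bot
def K(m):
    f=210/np.tan(np.radians(m['fov_y']/2)); return np.array([[f,0,m['cx']],[0,f,m['cy']],[0,0,1]])
def P(m): return K(m)@np.c_[m['R'],m['t']]
def tri(m1,p1,m2,p2):
    X=cv2.triangulatePoints(P(m1),P(m2),np.array(p1,float),np.array(p2,float)).ravel(); X=X[:3]/X[3]
    e=[np.linalg.norm(proj(m,X)-p) for m,p in((m1,p1),(m2,p2))]
    return X,e
def proj(m,X):
    q=P(m)@np.r_[X,1]; return q[:2]/q[2]
def onz(m,p,z):
    d=m['R'].T@(np.linalg.inv(K(m))@np.r_[p,1]); c=-m['R'].T@m['t']
    return c+d*(z-c[2])/d[2]
E
cat > m1.py <<'E'
from h import *
s=camera_model('scene');d=camera_model('side')
A=lambda u,o:(np.array(u)+.5)/5.5-.5+np.array(o)
pts={'knob':((405,154),(310,157),.142),'coverL':((258,198),(160,208),.098),'coverR':((537,263),(460,250),.098),'plugtip':((490,205),(384,180),.083),
'pockFL':((318,318),(248,330),.048),'pockFR':((445,330),(372,328),.048)}
for k,(a,b,z) in pts.items():
    a=A(a,(150,160));b=A(b,(160,160)); X,e=tri(s,a,d,b); print(k,X.round(4),np.round(e,1),onz(s,a,z).round(3),onz(d,b,z).round(3))
box={'+y-x':((102,115),(120,160)),'-y-x':((238,250),(292,305)),'-y+x':((512,208),(517,222)),'+y+x':((362,76),(338,90)),'m+y-x':((203,117),(213,158)),'m-y-x':((305,212),(345,258)),'m-y+x':((410,190),(425,215)),'m+y+x':((310,105),(310,128))}
for k,(a,b) in box.items():
    a=A(a,(295,200));b=A(b,(295,190)); X,e=tri(s,a,d,b); print(k,X.round(4),np.round(e,1),onz(s,a,.16).round(3),onz(d,b,.16).round(3))
E
python3 m1.py
```

```text
knob [0.5754 0.2747 0.1436] [0.4 0.4] [0.575 0.276 0.142] [0.58  0.277 0.142]
coverL [0.5293 0.3742 0.0974] [0.4 0.4] [0.526 0.372 0.098] [0.531 0.374 0.098]
coverR [0.5886 0.1632 0.0934] [0.9 0.8] [0.575 0.154 0.098] [0.587 0.16  0.098]
plugtip [0.6581 0.2744 0.0824] [0.9 0.8] [0.651 0.271 0.083] [0.662 0.275 0.083]
pockFL [0.4869 0.2703 0.0527] [0.3 0.3] [0.492 0.277 0.048] [0.494 0.275 0.048]
pockFR [0.5393 0.2038 0.0465] [0.2 0.2] [0.536 0.201 0.048] [0.539 0.203 0.048]
+y-x [ 0.5531 -0.1607  0.1553] [0.8 0.8] [ 0.54  -0.168  0.16 ] [ 0.551 -0.164  0.16 ]
-y-x [ 0.4656 -0.3157  0.155 ] [0.5 0.5] [ 0.455 -0.321  0.16 ] [ 0.461 -0.318  0.16 ]
-y+x [ 0.6129 -0.3973  0.1531] [0.8 0.7] [ 0.596 -0.404  0.16 ] [ 0.607 -0.4    0.16 ]
+y+x [ 0.6961 -0.2465  0.1576] [0.4 0.3] [ 0.689 -0.25   0.16 ] [ 0.694 -0.248  0.16 ]
m+y-x [ 0.5781 -0.2131  0.1608] [0.4 0.3] [ 0.577 -0.213  0.16 ] [ 0.581 -0.213  0.16 ]
m-y-x [ 0.5082 -0.3293  0.1666] [0.7 0.6] [ 0.516 -0.323  0.16 ] [ 0.52  -0.326  0.16 ]
m-y+x [ 0.5848 -0.349   0.1584] [0.9 0.8] [ 0.577 -0.351  0.16 ] [ 0.586 -0.35   0.16 ]
m+y+x [ 0.6307 -0.2534  0.1648] [1.  0.9] [ 0.633 -0.249  0.16 ] [ 0.643 -0.251  0.16 ]
```

```bash
cat >> h.py <<'E'
from scipy.spatial.transform import Rotation as Ro
def T():
    o=status.get_obs(); w,x,y,z=o['tool_rot']; return o['eef_pos'],Ro.from_quat([x,y,z,w]).as_matrix(),o
def delta(target,yaw=None):
    p,R,o=T(); d=R.T@(np.array(target)-p)*1000
    y0=np.degrees(np.arctan2(R[1,0],R[0,0])); print('pos',p.round(4),'toolx yaw',y0.round(1),'tilt',R[:,2].round(3),'q7',o['q'][6].round(3),'d(mm)',d.round(1))
    if yaw is not None:
        r=-(yaw-y0); r=(r+180)%360-180; print('roll rad',np.radians(r).round(3),'or half',np.radians((r+360)%360-180 if abs(r)<=180 else 0).round(3))
E
python3 - <<'E'
from h import *
m=camera_model('wrist'); c=-m['R'].T@m['t']; p,R,o=T()
print(c, R.T@(c-p), (R.T@m['R'].T).round(3))
delta([.577,.275,.26])
E
```

```text
[0.2261868  0.63840519 0.37369881] [-0.00181843 -0.07656892 -0.12614364] [[ 1.    -0.002 -0.   ]
 [ 0.002  0.955  0.297]
 [-0.    -0.297  0.955]]
pos [0.2957 0.6063 0.2476] toolx yaw 64.0 tilt [-0.001 -0.001 -1.   ] q7 -0.083 d(mm) [-174.5  398.   -12.2]
```

>>> arm_command(
  series=[
    [85, [-29, 50, -10], 0],
    [85, [-58, 100, -20], 0],
    [85, [-87, 150, -30], 0],
    [85, [-116, 200, -40], 0],
    [85, [-145, 250, -50], 0],
    [85, [-175, 300, -60], 0],
    [85, [-175, 300, -60], 0],
    [85, [-175, 300, -60], 0],
  ],
)

```text
t: 1.15
eef_pos: [0.4885, 0.3181, 0.3081]
tool_rot: [-0.0, 0.848, 0.53, -0.0]
contact_force: [-0.9, 0.9, -1.1]
gripper_width: 0.994
```

```bash
python3 - <<'E'
from h import *
delta([.577,.275,.26])
m=camera_model('wrist'); im=read_camera('wrist'); cv2.imwrite('pics/w1.png',im)
import pickle; pickle.dump(m,open('w1.pkl','wb'))
delta([.577,.275,.26]); print(T()[2]['t'],T()[2]['joint_vel'].round(4))
E
```

```text
pos [0.4885 0.3181 0.3081] toolx yaw 64.0 tilt [-0.001  0.    -1.   ] q7 0.471 d(mm) [ 0.1 98.5 48. ]
pos [0.4879 0.3189 0.3079] toolx yaw 64.1 tilt [-0.001  0.    -1.   ] q7 0.471 d(mm) [-0.6 99.4 47.8]
1.2 [-0.0133  0.004  -0.0094 -0.0003  0.0041  0.0002  0.0014]
```

View pics/w1.png

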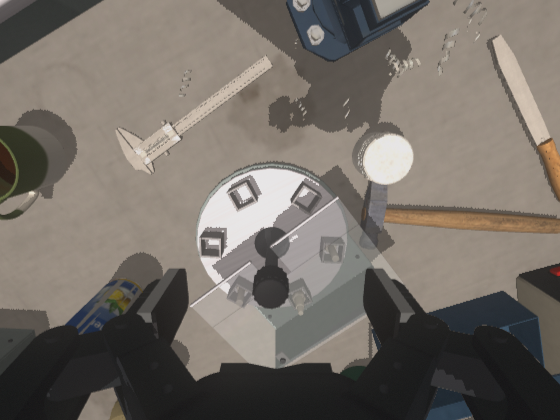

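```bash
python3 - <<'E'
import cv2,numpy as np
a=cv2.imread("pics/w1.png")
z=cv2.resize(a[155:375,180:400],None,fx=2.7,fy=2.7,interpolation=cv2.INTER_CUBIC)
z=np.clip(255*(z/255.)**.6,0,255).astype('uint8')
cv2.imwrite("pics/w1z.png",z)
E
```

```text
(no output)
```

View pics/w1z.png

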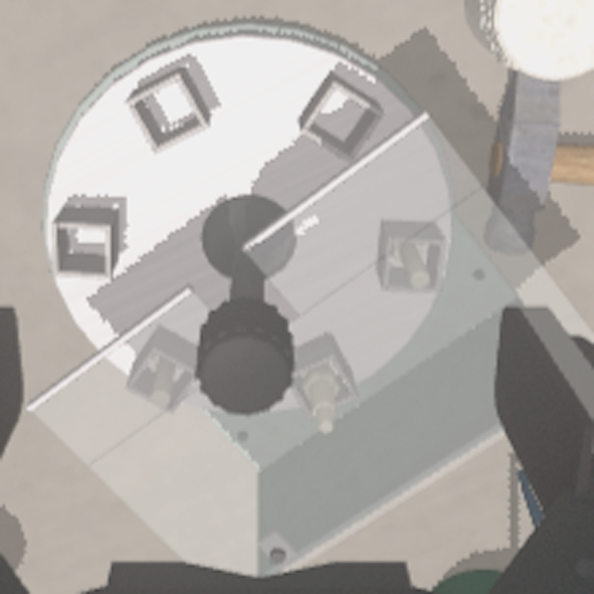

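```bash
cat > m2.py <<'E'
from h import *; import pickle
s=camera_model('scene');d=camera_model('side');w=pickle.load(open('w1.pkl','rb'))
A=lambda u,o,k=5.5:(np.array(u)+.5)/k-.5+np.array(o)
W=lambda u:A(u,(180,155),2.7); S=lambda u:A(u,(150,160)); D=lambda u:A(u,(160,160))
kt=W((245,372)); print('knobtop wrist@.159',onz(w,kt,.159))
print('tri knob side', tri(w,W((245,345)),d,D((310,157))))
print('tri cover L', tri(w,W((427,115)),d,D((160,208))),tri(w,W((427,115)),s,S((258,198))))
print('tri cover R', tri(w,W((30,408)),d,D((460,250))))
print('plug tip', tri(w,W((325,425)),d,D((384,180))),onz(w,W((325,425)),.083))
print('cover w', onz(w,W((427,115)),.098),onz(w,W((30,408)),.098))
for p in [(170,98),(343,108),(88,237)]: print('pocket',onz(w,W(p),.048))
E
python3 m2.py
```

```text
knobtop wrist@.159 [0.56901326 0.2709107  0.159     ]
tri knob side (array([0.56890703, 0.27012466, 0.14818938]), [np.float64(4.733911348683684), np.float64(0.43096285047147076)])
tri cover L (array([0.52884697, 0.37422836, 0.09848531]), [np.float64(3.704266337644647), np.float64(0.3452232730920249)]) (array([0.52840803, 0.37589907, 0.09582316]), [np.float64(2.0290141851044567), np.float64(0.2007199508828308)])
tri cover R (array([0.57663763, 0.15398597, 0.10404594]), [np.float64(3.775680040407992), np.float64(0.4212065173060384)])
plug tip (array([0.65525836, 0.27067968, 0.08701337]), [np.float64(2.30333764327671), np.float64(0.2568462390364315)]) [0.65481447 0.2714568  0.083     ]
cover w [0.52569343 0.37696985 0.098     ] [0.57486469 0.1535514  0.098     ]
pocket [0.47937629 0.27323589 0.048     ]
pocket [0.52049917 0.34590339 0.048     ]
pocket [0.52476771 0.20215168 0.048     ]
```

>>> arm_command(
  series=[
    [85, [-4, 45, 20], 0],
    [85, [-7, 93, 45], 0],
    [85, [-7, 93, 78], 0],
    [85, [-7, 93, 78], 0],
    [85, [-7, 93, 78], 0],
  ],
)

```text
t: 1.82
eef_pos: [0.5688, 0.2728, 0.2312]
tool_rot: [-0.0, 0.847, 0.531, 0.0]
contact_force: [-0.2, 0.4, 0.5]
gripper_width: 0.998
```

```bash
python3 - <<'E'
from h import *
m=camera_model('wrist'); im=read_camera('wrist'); cv2.imwrite('pics/w2.png',im)
import pickle; pickle.dump(m,open('w2.pkl','wb'))
delta([.569,.272,.14]); print(T()[2]['q'].round(3)); print(proj(m,[.569,.272,.159]),proj(m,[.569,.272,.125]))
z=cv2.resize(im[120:420,80:480],None,fx=2,fy=2,interpolation=cv2.INTER_CUBIC)
cv2.imwrite("pics/w2z.png",np.clip(255*(z/255.)**.6,0,255).astype('uint8'))
E
```

```text
pos [0.5692 0.2727 0.2318] toolx yaw 64.1 tilt [ 0.001  0.002 -1.   ] q7 0.644 d(mm) [-0.9  0.1 91.8]
[-0.671  0.421  0.168  1.694 -0.08   1.031  0.644]
[277.03412046 235.47386927] [276.75359625 220.12737134]
```

View pics/w2z.png

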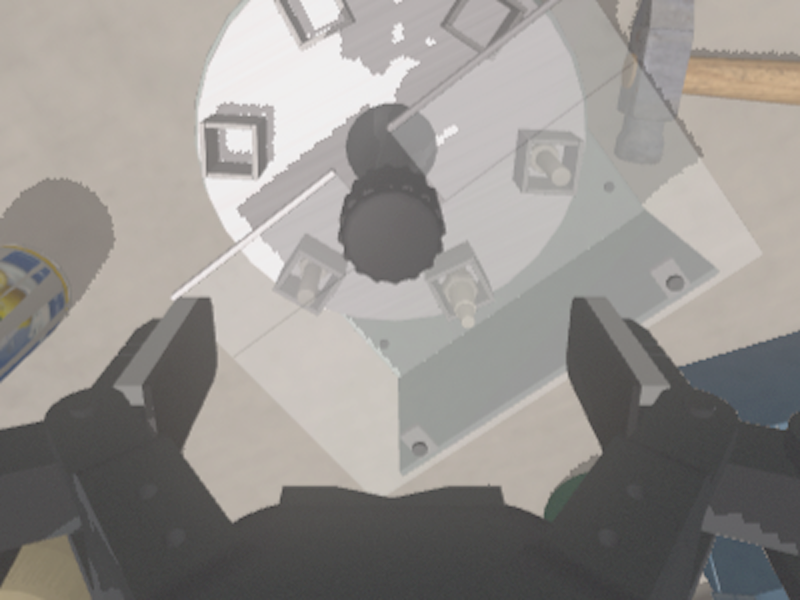

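>>> arm_command(
  series=[
    [85, [-1, 1, 50], 0],
    [85, [-1, 1, 93], 0],
    [85, [-1, 1, 93], 0],
    [30, [-1, 1, 93], 0],
    [30, [-1, 1, 93], 0],
    [30, [-1, 1, 93], 0],
    [30, [-1, 1, 93], 0],
    [30, [-1, 1, 93], 0],
  ],
  squeeze=40,
)

```text
t: 2.88
eef_pos: [0.5716, 0.2716, 0.1398]
tool_rot: [-0.0, 0.848, 0.53, 0.003]
contact_force: [1.4, 4.2, 7.9]
gripper_width: 0.408
```

>>> arm_command(
  series=[
    [30, [0, 0, 0], 0.1],
    [30, [0, 0, 0], 0.25],
    [30, [0, 0, 0], 0.4],
    [30, [0, 0, 0], 0.55],
    [30, [0, 0, 0], 0.7],
    [30, [0, 0, 0], 0.85],
    [30, [0, 0, 0], 1.0],
    [30, [0, 0, 0], 1.0],
  ],
)

```text
t: 3.88
eef_pos: [0.5723, 0.2721, 0.1398]
tool_rot: [-0.002, 0.998, 0.058, 0.003]
contact_force: [3.9, 3.9, 5.8]
gripper_width: 0.413
```

```bash
python3 - <<'E'
from h import *
delta([.5716,.2716,.14]); print(T()[2]['contact_force'].round(1),T()[2]['q'].round(2))
im=read_camera('side'); cv2.imwrite('pics/s1z.png',cv2.resize(im[130:260,140:300],None,fx=4.5,fy=4.5,interpolation=cv2.INTER_CUBIC))
E
```

```text
pos [0.5723 0.2721 0.1398] toolx yaw 6.7 tilt [ 0.006  0.004 -1.   ] q7 -0.189 d(mm) [-0.8  0.4 -0.2]
[3.9 3.9 5.8] [-0.84  0.55  0.4   1.78 -0.28  0.86 -0.19]
```

View pics/s1z.png

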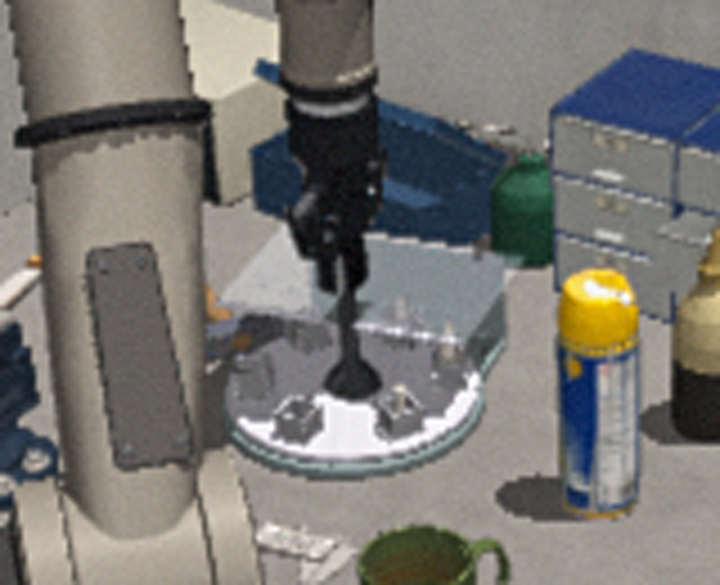

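>>> arm_command(
  series=[
    [30, [0, 0, 0], 0.1],
    [30, [0, 0, 0], 0.25],
    [30, [0, 0, 0], 0.4],
    [30, [0, 0, 0], 0.55],
    [30, [0, 0, 0], 0.7],
    [30, [0, 0, 0], 0.85],
    [30, [0, 0, 0], 1.0],
    [30, [0, 0, 0], 1.0],
  ],
)

```text
t: 4.92
eef_pos: [0.5732, 0.2717, 0.1398]
tool_rot: [-0.003, 0.904, -0.428, 0.003]
contact_force: [6.8, 3.7, 4.7]
gripper_width: 0.41
```

>>> arm_command(
  series=[
    [30, [0, 0, 0], 0.1],
    [30, [0, 0, 0], 0.25],
    [30, [0, 0, 0], 0.4],
    [30, [0, 0, 0], 0.55],
    [30, [0, 0, 0], 0.7],
    [30, [0, 0, 0], 0.85],
    [30, [0, 0, 0], 0.93],
    [30, [0, 0, 0], 0.93],
  ],
)

```text
t: 5.92
eef_pos: [0.5733, 0.2708, 0.1398]
tool_rot: [0.004, -0.617, 0.787, -0.002]
contact_force: [7.0, 3.4, 5.7]
gripper_width: 0.415
```

```bash
python3 - <<'E'
from h import *
delta([.5716,.2716,.14]); print(T()[2]['contact_force'].round(1),T()[2]['q'].round(2))
im=read_camera('side'); cv2.imwrite('pics/s2z.png',cv2.resize(im[130:260,140:300],None,fx=4.5,fy=4.5,interpolation=cv2.INTER_CUBIC))
E
```

```text
pos [0.5733 0.2708 0.1398] toolx yaw -103.9 tilt [ 0.008  0.002 -1.   ] q7 -1.782 d(mm) [-0.3  1.8 -0.2]
[7.  3.4 5.7] [-1.15  0.7   0.9   1.8  -0.66  0.96 -1.78]
```

View pics/s2z.png

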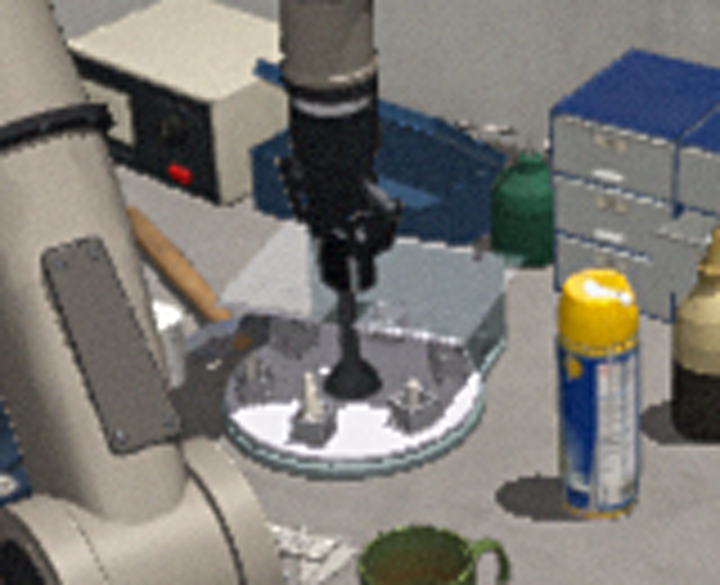

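>>> arm_command(
  series=[
    [85, [0, 0, 0], 0],
    [85, [0, 0, 0], 0],
    [85, [0, 0, 0], 0],
    [85, [0, 0, -50], 0],
    [85, [0, 0, -90], 0.1],
    [85, [0, 0, -90], 0.26],
    [85, [0, 0, -90], 0.26],
    [85, [0, 0, -90], 0.26],
  ],
)

```text
t: 6.98
eef_pos: [0.5693, 0.2694, 0.2266]
tool_rot: [-0.001, -0.51, 0.86, 0.0]
contact_force: [-0.1, 0.1, 0.5]
gripper_width: 0.994
```

```bash
python3 - <<'E'
from h import *
delta([.489,.2535,.20],-119)
E
```

```text
pos [0.5693 0.2694 0.2266] toolx yaw -118.6 tilt [-0.001 -0.001 -1.   ] q7 -2.065 d(mm) [52.4 62.8 26.7]
roll rad 0.007 or half -3.135
```

>>> arm_command(
  series=[
    [85, [26, 31, -7], 0],
    [85, [52, 63, -13], 0],
    [85, [52, 63, -13], 0],
    [85, [52, 63, -13], 0],
  ],
)

```text
t: 7.48
eef_pos: [0.4898, 0.2546, 0.2402]
tool_rot: [0.0, -0.51, 0.86, 0.0]
contact_force: [-0.5, -0.1, -0.0]
gripper_width: 0.994
```

```bash
python3 - <<'E'
from h import *
import pickle
m=camera_model('wrist'); im=read_camera('wrist'); cv2.imwrite('pics/w3.png',im)
pickle.dump(m,open('w3.pkl','wb'))
delta([.489,.2535,.16]); print(proj(m,[.489,.2535,.083]))
z=cv2.resize(im[120:420,80:480],None,fx=2,fy=2,interpolation=cv2.INTER_CUBIC)
cv2.imwrite("pics/w3z.png",np.clip(255*(z/255.)**.6,0,255).astype('uint8'))
E
```

```text
pos [0.4902 0.2545 0.2403] toolx yaw -118.7 tilt [ 0.001 -0.    -1.   ] q7 -2.125 d(mm) [ 1.4  0.6 80.3]
[275.20832901 201.34630767]
```

View pics/w3z.png

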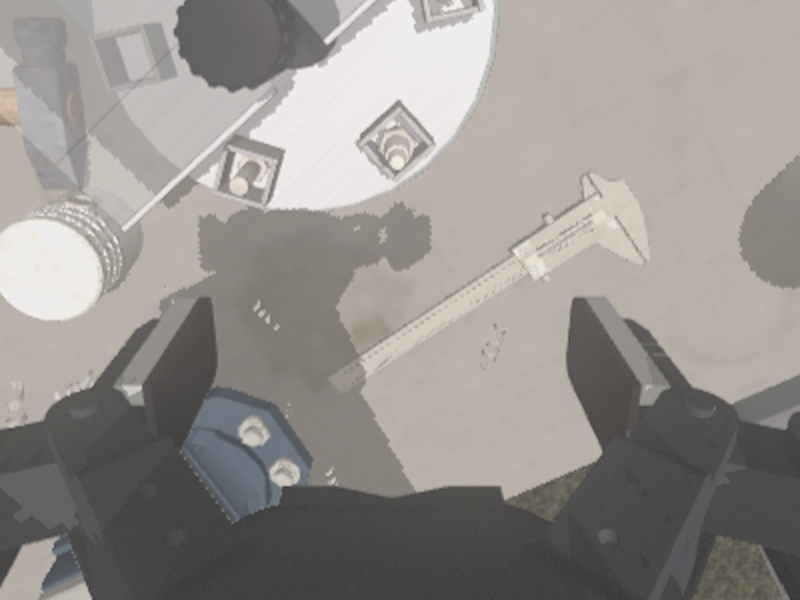

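>>> arm_command(
  series=[
    [50, [4, 1, 20], 0],
    [50, [5, 1, 45], 0],
    [50, [5, 1, 45], 0],
    [50, [5, 1, 45], 0],
  ],
)

```text
t: 8.02
eef_pos: [0.4874, 0.2501, 0.196]
tool_rot: [0.0, -0.509, 0.861, -0.0]
contact_force: [0.7, 0.8, 0.6]
gripper_width: 0.582
```

```bash
python3 - <<'E'
from h import *
import pickle
m=camera_model('wrist'); im=read_camera('wrist'); cv2.imwrite('pics/w4.png',im)
pickle.dump(m,open('w4.pkl','wb'))
delta([.489,.2535,.068]); print(proj(m,[.489,.2535,.083]),T()[2]['gripper_width'])
z=cv2.resize(im[60:360,80:480],None,fx=2,fy=2,interpolation=cv2.INTER_CUBIC)
cv2.imwrite("pics/w4z.png",np.clip(255*(z/255.)**.6,0,255).astype('uint8'))
E
```

```text
pos [0.4873 0.2503 0.1962] toolx yaw -118.8 tilt [ 0.001  0.    -1.   ] q7 -2.078 d(mm) [ -3.5   0.2 128.2]
[268.94790137 215.37801655] 0.5867085875793584
```

View pics/w4z.png

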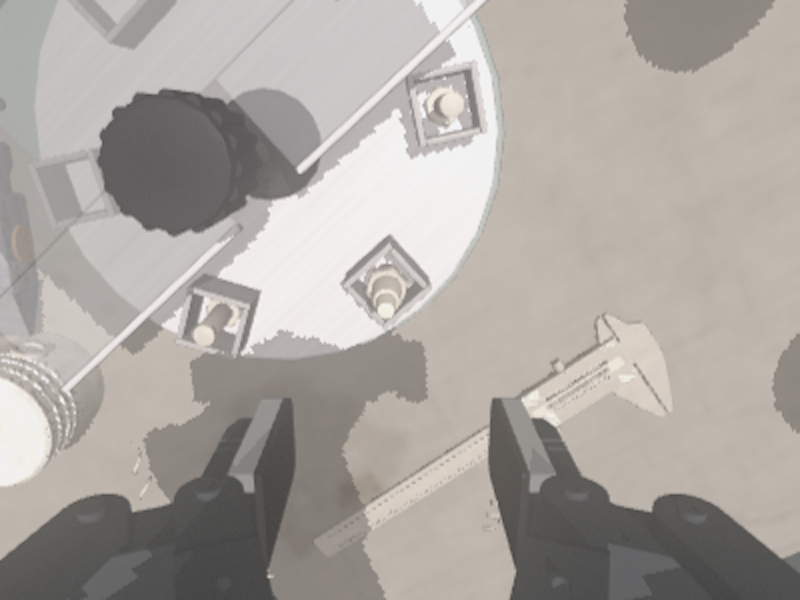

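```bash
python3 - <<'E'
from h import *
import pickle
a=pickle.load(open('w3.pkl','rb'));b=pickle.load(open('w4.pkl','rb'))
p=(278.8,200.8);q=(272.8,215.8)
print(tri(a,p,b,q),onz(a,p,.083),onz(b,q,.083))
X=onz(b,q,.083);delta([X[0],X[1],.070])
# pocket rim centre zoom (387,280)
print(onz(b,(80+387/2,60+281/2),.048), 'piston',onz(a,(105,255),.06))
E
```

```text
(array([0.49178559, 0.24819295, 0.09990854]), [np.float64(0.04416787626580674), np.float64(0.052168920927283806)]) [0.48781347 0.25020741 0.083     ] [0.4871472  0.25089681 0.083     ]
pos [0.4873 0.2503 0.1962] toolx yaw -118.8 tilt [ 0.001  0.    -1.   ] q7 -2.078 d(mm) [ -0.3   0.6 126.2]
[0.49035586 0.2487229  0.048     ] piston [0.52028426 0.45026337 0.06      ]
```

>>> arm_command(
  series=[
    [50, [0, 1, 50], 0],
    [50, [0, 1, 100], 0],
    [50, [0, 1, 125], 0],
    [50, [0, 1, 125], 0],
    [8, [0, 1, 125], 0],
    [8, [0, 1, 125], 0],
    [8, [0, 1, 125], 0],
    [8, [0, 1, 125], 0],
  ],
  squeeze=40,
)

```text
t: 9.07
eef_pos: [0.4866, 0.2514, 0.0717]
tool_rot: [0.002, -0.509, 0.861, 0.0]
contact_force: [-0.1, -0.5, 6.6]
gripper_width: 0.128
```

```bash
python3 - <<'E'
from h import *
delta([.487,.251,.071]); o=T()[2];print(o['gripper_width']*85.4,o['contact_force'])
im=read_camera('wrist');z=cv2.resize(im[60:360,80:480],None,fx=2,fy=2,interpolation=cv2.INTER_CUBIC)
cv2.imwrite("pics/w5z.png",np.clip(255*(z/255.)**.6,0,255).astype('uint8'))
E
```

```text
pos [0.4866 0.2514 0.0717] toolx yaw -118.8 tilt [ 0.002  0.002 -1.   ] q7 -1.933 d(mm) [ 0.2 -0.5  0.7]
10.972288468921981 [-0.09744348 -0.46422201  6.62648558]
```

View pics/w5z.png

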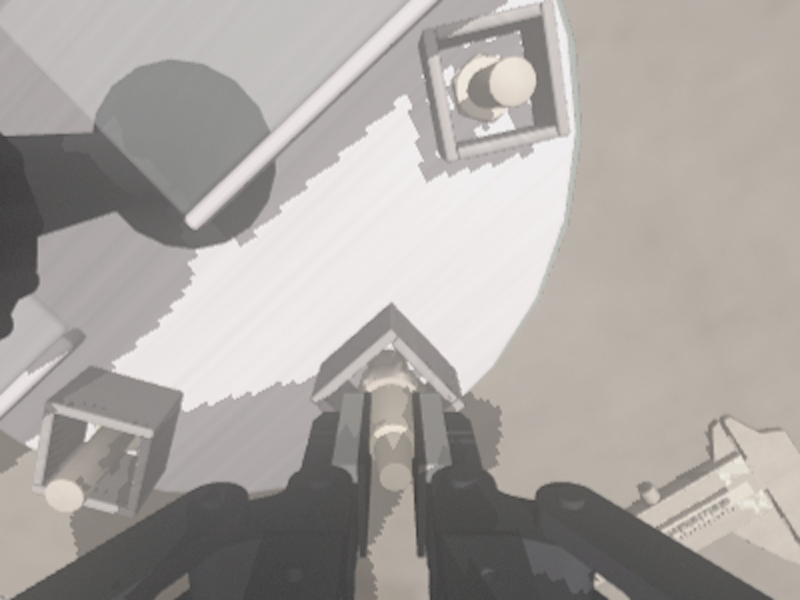

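>>> arm_command(
  series=[
    [8, [0, 0, -10], 0],
    [8, [0, 0, -25], 0],
    [8, [0, 0, -45], 0],
    [8, [0, 0, -90], 0],
    [8, [0, 0, -140], 0],
    [8, [0, 0, -190], 0],
    [8, [0, 0, -240], 0],
    [8, [0, 0, -240], 0],
  ],
)

```text
t: 10.12
eef_pos: [0.4873, 0.2507, 0.3146]
tool_rot: [0.003, -0.509, 0.861, 0.001]
contact_force: [0.4, 0.7, -0.9]
gripper_width: 0.123
```

```bash
python3 - <<'E'
from h import *
import pickle
o=T()[2];print(o['gripper_width']*85.4,o['contact_force'],o['q'].round(2))
im=read_camera('wrist');z=cv2.resize(im[60:360,80:480],None,fx=2,fy=2,interpolation=cv2.INTER_CUBIC)
cv2.imwrite("pics/w6z.png",np.clip(255*(z/255.)**.6,0,255).astype('uint8'))
# box yaw etc: average
delta([.577,-.284,.31],61-180)
E
```

```text
10.50081514725915 [ 0.41967688  0.71420431 -0.87884786] [-1.53  0.43  1.27  1.84 -0.44  1.2  -2.2 ]
pos [0.486  0.2508 0.3123] toolx yaw -118.8 tilt [ 0.002  0.003 -1.   ] q7 -2.197 d(mm) [ 424.9 -337.3    1. ]
roll rad 0.004 or half -3.138
```

View pics/w6z.png

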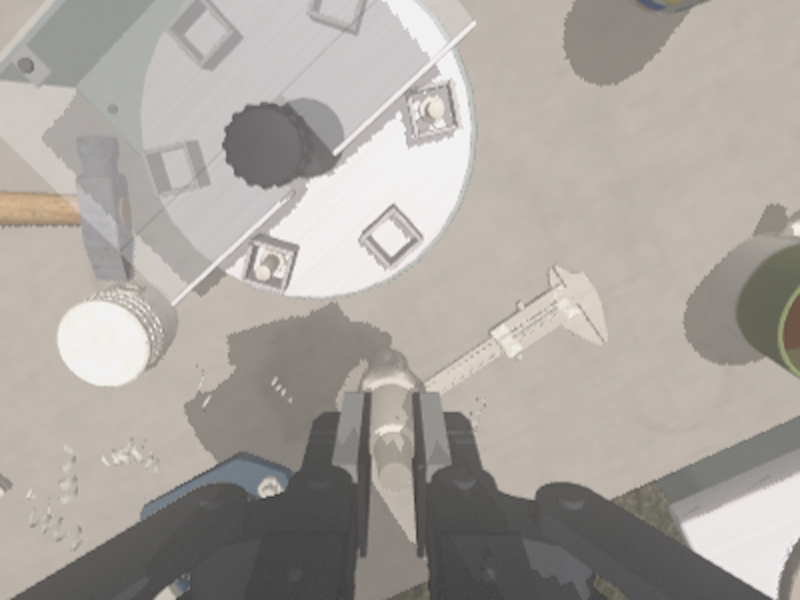

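>>> arm_command(
  series=[
    [8, [33, -26, 0], 0],
    [8, [66, -52, 0], 0],
    [8, [99, -78, 0], 0],
    [8, [132, -104, 0], 0],
    [8, [165, -130, 0], 0],
    [8, [198, -156, 0], 0],
    [8, [212, -168, 0], 0],
    [8, [212, -168, 0], 0],
  ],
)

```text
t: 11.18
eef_pos: [0.5296, -0.0175, 0.3096]
tool_rot: [-0.001, -0.508, 0.862, 0.0]
contact_force: [0.3, -0.5, -0.6]
gripper_width: 0.121
```

```bash
python3 - <<'E'
from h import *
o=T()[2];print(o['gripper_width']*85.4,o['contact_force'],o['q'].round(2))
delta([.577,-.284,.31],61-180)
E
```

```text
10.37464613666885 [ 0.26513525 -0.48916288 -0.61257548] [-1.04  0.36  1.23  1.87 -0.37  1.17 -1.76]
pos [ 0.5296 -0.0175  0.3096] toolx yaw -119.0 tilt [-0.002 -0.    -1.   ] q7 -1.758 d(mm) [ 210.1 -170.6   -0.5]
roll rad 0.0 or half -3.141
```

>>> arm_command(
  series=[
    [8, [33, -26, 0], 0],
    [8, [66, -52, 0], 0],
    [8, [99, -78, 0], 0],
    [8, [132, -104, 0], 0],
    [8, [165, -130, 0], 0],
    [8, [198, -156, 0], 0],
    [8, [210, -171, 0], 0],
    [8, [210, -171, 0], 0],
  ],
)

```text
t: 12.18
eef_pos: [0.5794, -0.282, 0.3093]
tool_rot: [-0.001, -0.509, 0.861, 0.001]
contact_force: [0.1, 0.3, -1.8]
gripper_width: 0.12
```

```bash
python3 - <<'E'
from h import *
import pickle
o=T()[2];print(o['gripper_width']*85.4,o['contact_force'],o['q'].round(2))
m=camera_model('wrist');im=read_camera('wrist');pickle.dump(m,open('w7.pkl','wb'))
cv2.imwrite("pics/w7.png",im)
z=cv2.resize(im[0:300,80:480],None,fx=2,fy=2,interpolation=cv2.INTER_CUBIC)
cv2.imwrite("pics/w7z.png",np.clip(255*(z/255.)**.6,0,255).astype('uint8'))
delta([.577,-.284,.31],61-180)
E
```

```text
10.212497281021305 [ 0.11550351  0.25320411 -1.80252059] [-0.33  0.56  1.04  1.61 -0.5   1.27 -1.28]
pos [ 0.5795 -0.2809  0.3093] toolx yaw -118.7 tilt [-0.002  0.001 -1.   ] q7 -1.277 d(mm) [ 3.9  0.7 -0.7]
roll rad 0.004 or half -3.137
```

View pics/w7z.png

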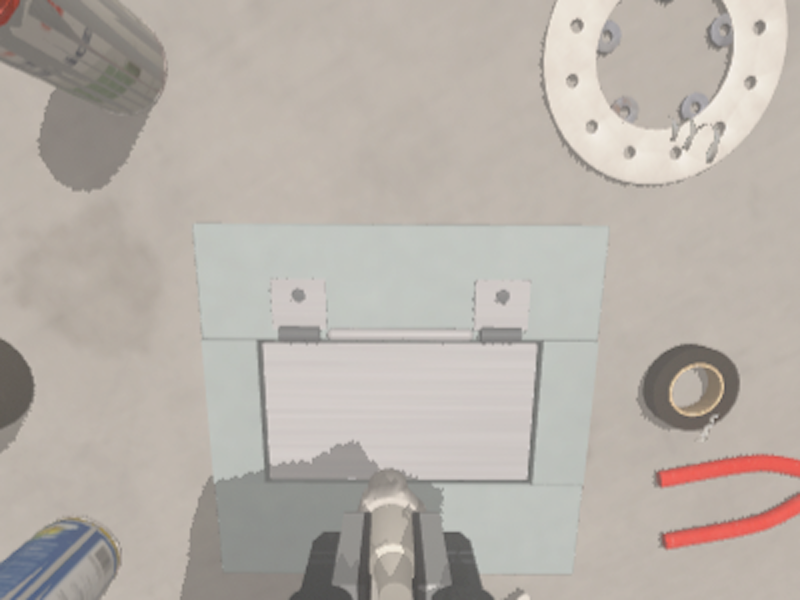

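```bash
python3 - <<'E'
from h import *
import pickle
m=pickle.load(open('w7.pkl','rb'))
c=np.array([onz(m,(80+(u+.5)/2-.5,(v+.5)/2-.5),.16) for u,v in [(259,340),(543,341),(532,481),(266,480)]]); print(c.round(4))
x=c[0]+c[1]-c[2]-c[3]; print('len',np.linalg.norm(c[0]-c[1]),np.linalg.norm(c[1]-c[2]),'yaw',np.degrees(np.arctan2(x[1],x[0])))
ce=c.mean(0);print('mouth',ce)
ex=x/np.linalg.norm(x)
p,R,o=T()
for dx in(0,-.01,-.015): t=ce+ex*dx; delta([t[0],t[1],.16])
E
```

```text
[[ 0.635  -0.2462  0.16  ]
 [ 0.5723 -0.3587  0.16  ]
 [ 0.5126 -0.3254  0.16  ]
 [ 0.5757 -0.2123  0.16  ]]
len 0.12880445946753627 0.06840648459620395 yaw -29.456440619210543
mouth [ 0.57391221 -0.28567507  0.16      ]
pos [ 0.5795 -0.2809  0.3093] toolx yaw -118.7 tilt [-0.002  0.001 -1.   ] q7 -1.277 d(mm) [  6.8   2.3 149.3]
pos [ 0.5795 -0.2809  0.3093] toolx yaw -118.7 tilt [-0.002  0.001 -1.   ] q7 -1.277 d(mm) [  6.7  12.3 149.3]
pos [ 0.5795 -0.2809  0.3093] toolx yaw -118.7 tilt [-0.002  0.001 -1.   ] q7 -1.277 d(mm) [  6.7  17.3 149.3]
```

>>> arm_command(
  series=[
    [8, [4, 5, 25], 0],
    [8, [7, 9, 55], 0],
    [8, [7, 9, 80], 0],
    [8, [7, 9, 92], 0],
    [8, [7, 9, 104], 0],
    [8, [7, 9, 116], 0],
    [8, [7, 9, 128], 0],
    [8, [7, 9, 140], 0],
  ],
  squeeze=60,
)

```text
t: 13.22
eef_pos: [0.5686, -0.2847, 0.1708]
tool_rot: [0.0, -0.509, 0.861, -0.001]
contact_force: [-2.3, 1.0, 5.9]
gripper_width: 0.113
```

```bash
python3 - <<'E'
from h import *
o=T()[2];print(o['gripper_width']*85.4,o['contact_force'],o['q'].round(2))
im=read_camera('wrist')
z=cv2.resize(im[0:420,80:480],None,fx=1.4,fy=1.4,interpolation=cv2.INTER_CUBIC)
cv2.imwrite("pics/w8z.png",np.clip(255*(z/255.)**.6,0,255).astype('uint8'))
delta([.57391221,-.28567507,.12])
E
```

```text
9.62353539236168 [-2.29614329  0.96230509  5.86322141] [-0.26  0.67  0.92  1.77 -0.62  1.02 -1.17]
pos [ 0.5676 -0.284   0.169 ] toolx yaw -118.8 tilt [-0.001  0.    -1.   ] q7 -1.168 d(mm) [-1.6 -6.4 49. ]
```

View pics/w8z.png

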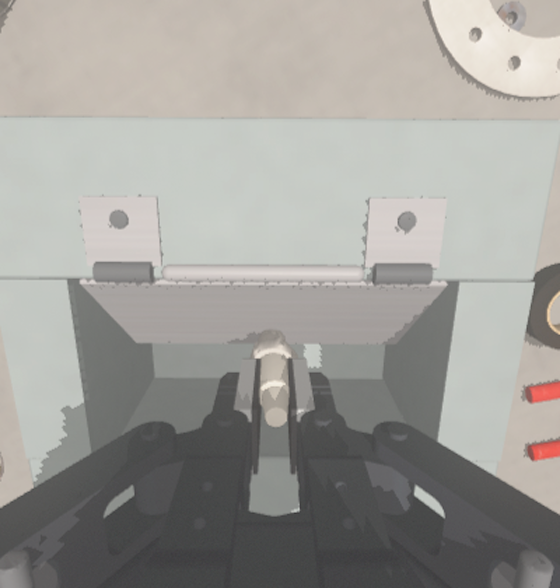

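>>> arm_command(
  series=[
    [8, [-1, -1, 10], 0],
    [8, [-1, -2, 20], 0],
    [8, [-1, -2, 30], 0],
    [8, [-1, -2, 38], 0],
    [8, [-1, -2, 44], 0],
    [8, [-1, -2, 44], 0],
  ],
)

```text
t: 14.02
eef_pos: [0.5692, -0.2835, 0.1251]
tool_rot: [-0.001, -0.509, 0.861, 0.001]
contact_force: [-4.6, 2.4, -1.9]
gripper_width: 0.114
```

```bash
python3 - <<'E'
from h import *
o=T()[2];print(o['gripper_width']*85.4,o['contact_force'],o['q'].round(2))
im=read_camera('wrist')
z=cv2.resize(im[0:420,80:480],None,fx=1.4,fy=1.4,interpolation=cv2.INTER_CUBIC)
cv2.imwrite("pics/w9z.png",np.clip(255*(z/255.)**.6,0,255).astype('uint8'))
delta([.57391221,-.28567507,.12])
E
```

```text
9.767147153843123 [-4.5823594   2.44539077 -1.90925657] [-0.23  0.72  0.87  1.79 -0.67  0.95 -1.14]
pos [ 0.5691 -0.2834  0.1252] toolx yaw -118.8 tilt [-0.003  0.002 -1.   ] q7 -1.136 d(mm) [-0.3 -5.4  5.2]
```

View pics/w9z.png

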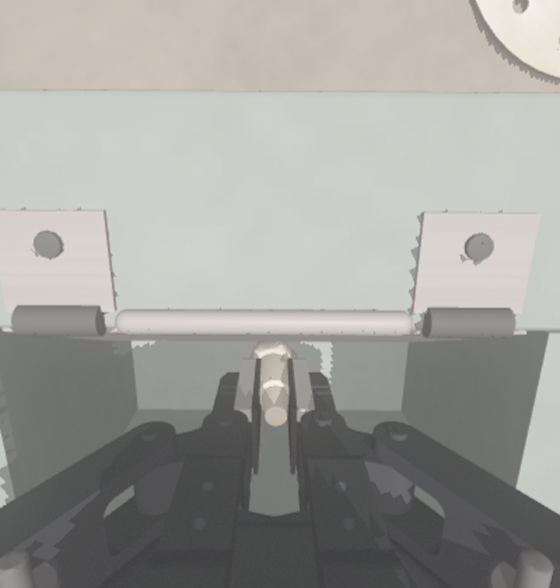

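>>> arm_command(
  series=[
    [30, [0, 0, 0], 0],
    [30, [0, 0, 0], 0],
    [30, [0, 0, 0], 0],
    [30, [0, 0, 0], 0],
    [30, [0, 0, 0], 0],
  ],
)

```text
t: 14.7
eef_pos: [0.5704, -0.2834, 0.1263]
tool_rot: [0.0, -0.509, 0.861, 0.001]
contact_force: [-4.1, 3.2, 0.6]
gripper_width: 0.351
```

```bash
python3 - <<'E'
from h import *
o=T()[2];print(o['gripper_width']*85.4,o['contact_force'])
im=read_camera('wrist')
z=cv2.resize(im[0:420,80:480],None,fx=1.4,fy=1.4,interpolation=cv2.INTER_CUBIC)
cv2.imwrite("pics/w10z.png",np.clip(255*(z/255.)**.5,0,255).astype('uint8'))
E
```

```text
29.990207451814378 [-4.12523659  3.20501236  0.63340051]
```

View pics/w10z.png

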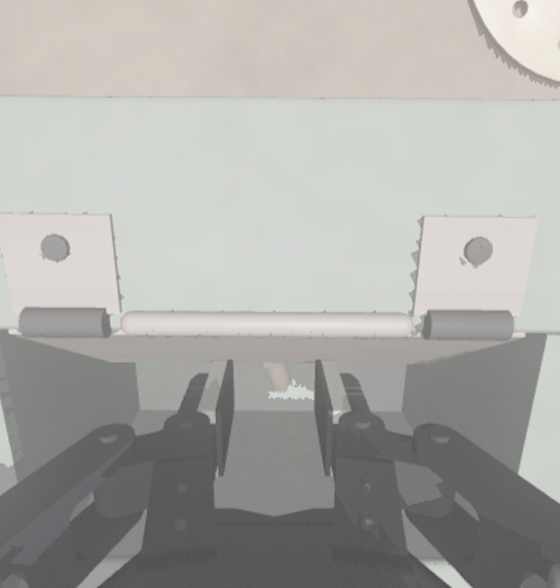

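>>> arm_command(
  series=[
    [30, [0, 0, -20], 0],
    [30, [0, 0, -40], 0],
    [30, [0, 0, -60], 0],
    [30, [0, 0, -90], 0],
    [30, [0, 0, -140], 0],
    [30, [0, 0, -190], 0],
    [30, [0, 0, -190], 0],
    [30, [0, 0, -190], 0],
  ],
)

```text
t: 15.75
eef_pos: [0.5709, -0.2841, 0.3166]
tool_rot: [0.001, -0.509, 0.861, -0.001]
contact_force: [0.6, 0.6, -0.2]
gripper_width: 0.349
```

```bash
python3 - <<'E'
from h import *
o=T()[2];print(o['t'],o['gripper_width']*85.4,o['contact_force'],o['eef_pos'],o['joint_vel'].round(3))
im=read_camera('wrist')
cv2.imwrite("pics/w11.png",np.clip(255*(im/255.)**.6,0,255).astype('uint8'))
a=read_camera('side'); cv2.imwrite("pics/s11.png",cv2.resize(a[150:300,150:430],None,fx=2.8,fy=2.8,interpolation=cv2.INTER_CUBIC))
E
```

```text
15.75 29.802342123321356 [ 0.60600398  0.64428685 -0.1852141 ] [ 0.57087226 -0.28414144  0.31664223] [ 0.004  0.018 -0.02   0.025  0.     0.003  0.001]
```

View pics/w11.png

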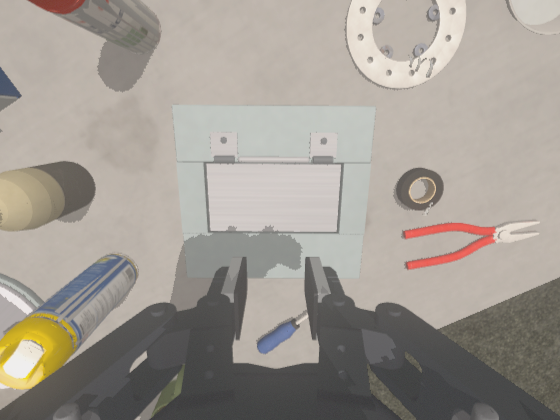

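View pics/s11.png

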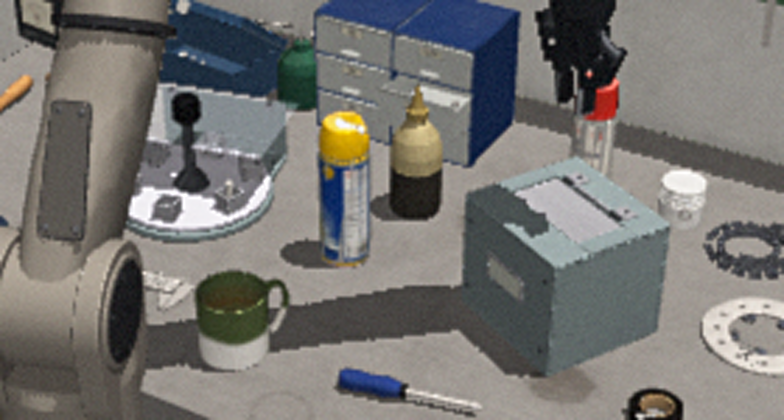

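The wrist view shows the flap shut flush (205–341, 162–233), with nothing on the box top. The side view shows the can and bottle standing, and the bolts still in the carousel. I'm handing in.

```bash
python3 -c "
from station import bot; print(bot.hand_in())"
```

```text
the job is handed in; nothing more can be done
None
```

The spark plug is in the scrap box with the flap shut behind it, and I handed the job in at about 16 s of the 72 s allowed.

- **Turning:** I gripped the knob and turned the carousel about 168° clockwise, which brought the plug into the open front. I then lifted it out by its insulator.
- **Placing:** I pushed the plug down through the flap with the fingertips about 50 mm inside, released it, and withdrew.
- **Last checks:** The wrist view showed the plug inside the box after release. After I withdrew, the flap was flush and the box top was clear. The bolts were seen in their pockets after the plug was lifted out. The can, bottle and tape stand where they were. The piston was not in the final views; nothing was moved near it. Contact force was near zero, and the highest I read during the job was about 9 N.
- **Disagreements:**
  - The fixed cameras and the wrist camera differed by about 5–8 mm on where the carousel axis was. I used the wrist values, and they worked for both grips.
  - Triangulating the plug tip from two close wrist views put it at 100 mm high against the stated 83 mm, because the views were too close together. I used the stated height instead.
  - The fingers closed to about 10–11 mm on the 14 mm insulator, but the grip held.

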